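# Set the depth stop by a spacer block

## Robot

A 6-joint arm with a two-finger parallel gripper is mounted at the origin on the work surface; the furniture and walls round the work are solid. World frame = base frame: x ahead of the robot, y to its left, z up, the work surface at z = 0. Lengths are in m, angles in rad, forces in N, time in s.
With the tool pointing down it reaches from about 0.35 to 0.975 m from the base axis. Payload 4.9 kg.
Tool frame: the origin (TCP) lies at the very end of the fingers, on their centre line; the grasp point (between the pads) lies 19 mm behind it; z points along the fingers, y is the line along which they close (so a half turn about z gives the same grasp; the last joint's range is limited). The gripper opens to 85 mm and grips with 20 to 120 N. Pads are 22 mm wide; open, the fingers measure 114 mm over their backs; the gripper's body (76 mm by 85 mm) begins 54 mm behind the grasp point. The pads swing forward as they close: fully open they stand 13 mm farther back than shut.
Start: joints at [-1.38, 0.053, 1.613, -0, 1.476, -0.119], TCP at [0.191, -0.595, 0.231] pointing down, gripper open.
Joint ranges: [-3.01, 3.01], [-1.01, 2.22], [0.06, 2.58], [-1.02, 4.17], [0.09, 2.62], [-3.14, 3.14]. Speed limits (rad/s): [2.57, 2.57, 3.14, 3.14, 3.14, 3.14].

## Interface

Orientations are given as a rotation vector (axis times angle).
In Python, from station import ctrl gives the robot as it stands.
- The arm moves only by the tool jog_arm, never from a script. Its argument "plan" is a list of rows, each a list of 7 numbers: the shift along the tool's x, y, z in units of 0.02 m (1.0 is 0.02 m), then the turn, a rotation vector about the tool's x, y, z in units of 45 degrees (1.0 is 45 degrees), then the opening, from -1 (shut) to 1 (fully open). A call has 1 to 8 rows; each row shifts and turns the commanded pose from where the row before left it, along the tool's axes as they then stand; what a row does not reach is not made up. A row lasts 1/10 s, in which the tool goes at most 50 mm and 8.59 degrees, less where a joint would pass 70% of its speed; a pose out of reach is approached as far as the arm can. A call with a number of a shift or a turn outside -1 to 1 is refused whole. A call with a gripper value outside its range is refused whole. The fingers move at their own pace and stop on an object; "grip_force" is the grip in N (left out, the last holds). Time passes only in rows, so rows that do not move let the fingers close. It gives the time, the measured TCP pose, the force, the opening and the grip force at its end, in the units of the state.
- ctrl.get_obs(): the state, without advancing time (a new reading comes with each control period).
- ctrl.get_image(name): name is "scene" or "top"; returns (picture, depth): 420x560x3 uint8, red, green, blue; 420x560 float32, m along the optical axis (not along the pixel's ray), 0 where there is no reading.
- ctrl.camera_info(name): a dict with "camera_matrix" (3x3 intrinsics, pixels), "rvec" (rotation vector, rad) and "tvec" (3), from world to camera coordinates, as OpenCV has them. Camera axes: x right, y down, z forward; pixel columns grow to the right and rows downward; lengths in m; the calibration is good to about 2 mm. A picture is of the moment at which its call begins. camera_info takes no time and is no camera call.
- ctrl.finish_job(): hands the job in; it is judged then, once.
The state is a dict: "t": time; "q": joint angles; "dq": joint speeds; "effort": joint torques, N m; "tool_pos": TCP position; "tool_rot": TCP orientation; "contact_force": force on the tool from outside, world axes, zero at the start; "wrist_torque": the same for the moment, N m; "opening": finger opening in m; "grip_force": force on a finger pad.
Only numpy, scipy, OpenCV 4.12 (cv2) and the standard library are available. Lean on these libraries where they do the work, as an engineer would, in place of code of your own. Each camera call takes 0.05 s, during which the arm holds its last target. There are 200 camera calls.

## Task

Set the depth stop on the little metal stand by the wooden spacer block: lay the block flat and lengthwise on the middle of the stand's narrow ledge and let go of it, and only then pull the red-headed stop rod straight up, partway out of its snug bore and without forcing it sideways, until the underside of its brass collar is level with the top of the block. Finish while holding the rod there, so that I can tighten the clamp screw: the rod must stay in its bore, the block must stay on the ledge, and the tape measure, the pencil and the wax tin must be left alone.

Things in the scene. Friction and masses are not known exactly. Their poses are not given: they have to be found in the camera images.
- stand: Depth-setting stand, fixed to the bench: dark base plate 80 x 170 x 10 mm with two aluminium uprights 90 mm apart, a square guide block at its +y end and a narrow ledge at its -y end, both tops 80 mm above the bench. Origin: centre of the base underside; x along the 80 mm, y along the 170 mm, z up; turned up to 0.3 rad. A black clamp screw head (fixed) is on the guide block +y side, 50 mm up.
- ledge_top (a point): Centre of the ledge's flat top, 80 mm above the bench; axes as the stand's. The ledge is 76 mm along x and only 30 mm wide along y, 12 mm thick on a 12 mm web, so the block overhangs it a little on both long sides.
- bore_mouth (a point): Centre of the bore's mouth in the flat top of the guide block (44 x 44 mm), 80 mm above the bench; axes as the stand's. The bore is vertical, 17 mm wide and 70 mm deep (it ends at the base plate).
- stop_rod: Loose stop rod, about 0.15 kg: 16 mm steel rod reaching 68 mm below a brass collar 34 mm across, 5 mm thick; on the collar a round red head with black rings, 24 mm across, 40 mm tall, to grip. Origin: centre of the collar underside; z up along the rod. At the start it is fully down, collar resting on the guide block. If let go it slides down again.
- spacer: The loose wooden spacer block, a brown sawn offcut 45 x 70 x 30 mm, about 0.05 kg, lying flat on the bench. Origin: centre of its underside; x across its 45 mm width, y along its 70 mm length, z up its 30 mm thickness.
- spacer_mid (a point): Centre of the spacer block, 15 mm above its underside; axes as the block's.
- tape: Bystander: yellow tape measure, 73 x 76 x 36 mm, origin at the centre of its underside.
- pencil: Bystander: red carpenter's pencil, 13 x 178 x 11 mm, origin at the centre of its underside.
- wax: Bystander: round dark blue and white wax tin, 85 mm across and 32 mm tall, origin at the centre of its underside.
Mind the look-alikes: they are no part of the job. Of the things that look like the stop_rod, the smaller one is meant.

How it is judged:
On the way:
1. the spacer block lies flat and lengthwise on the middle of the ledge, let go, while the stop rod is still fully down (x of spacer_mid in the frame of ledge_top between -0.02 and 0.02 m and y of spacer_mid in the frame of ledge_top between -0.012 and 0.012 m and z of spacer_mid in the frame of ledge_top between 0.011 and 0.019 m and angle between the z axis of spacer and the z axis of stand, either way round below 0.08 rad and angle between the y axis of spacer and the x axis of stand, either way round below 0.3 rad and contact force between spacer and the arm below 0.1 N and contact force between spacer and the fingers below 0.1 N and linear speed of spacer below 0.02 m/s and z of stop_rod in the frame of bore_mouth between -0.004 and 0.004 m), for 0.2 s.
At the end, for the whole second after the job is handed in: Block untouched on the ledge, flat (0.08 rad), lengthwise (0.3 rad), centred within 20 mm along, 12 mm across; rod held still in the fingers (over 1 N), upright on the bore axis (0.06 rad, 4 mm), clear of the block, under 15 N on the stand, collar underside level with the block top within 5 mm (x of spacer_mid in the frame of ledge_top between -0.02 and 0.02 m and y of spacer_mid in the frame of ledge_top between -0.012 and 0.012 m and z of spacer_mid in the frame of ledge_top between 0.011 and 0.019 m and angle between the z axis of spacer and the z axis of stand, either way round below 0.08 rad and angle between the y axis of spacer and the x axis of stand, either way round below 0.3 rad and contact force between spacer and the arm below 0.1 N and contact force between spacer and the fingers below 0.1 N and linear speed of spacer below 0.02 m/s and z of stop_rod in the frame of bore_mouth between 0.025 and 0.035 m and angle between the z axis of stop_rod and the z axis of stand, either way round below 0.06 rad and horizontal distance between stop_rod and bore_mouth below 0.004 m and contact force between stop_rod and the fingers above 1 N and contact force between stop_rod and spacer below 0.2 N and contact force between stop_rod and stand below 15 N and linear speed of stop_rod below 0.01 m/s); the arm keeps its last pose, push and grip.
It fails at once if the rod is pulled out of its bore (more than 62 mm up) (z of stop_rod in the frame of bore_mouth above 0.062 m).
It fails at once if the rod is forced against the stand with more than 50 N (contact force between stop_rod and stand above 50 N).
It fails at once if the tape measure is moved more than 20 mm (distance of tape from where it was at the start of the episode above 0.02 m).
It fails at once if the pencil is moved more than 20 mm (distance of pencil from where it was at the start of the episode above 0.02 m).
It fails at once if the wax tin is moved more than 20 mm (distance of wax from where it was at the start of the episode above 0.02 m).
It also fails if it takes over 48 s, if anything falls off the work surface, if the arm or the gripper's body presses on something with over 40 N, if the wrist force passes 120 N, or if a joint passes its speed limit or range.

## Working session

There is one attempt and no reset: what is moved stays moved. The work goes in short steps, Python scripts to look and compute and a tool call to move; the robot and the scene stay as the last step left them, time stands still between calls to the robot, and variables do not carry over. Pictures are saved under pics/ and viewed, at most 10 in all, crops included, and the job is handed in when it is done.

Besides the shell and the picture viewer there is one more tool, called after "Emit:" as name(argument=value, ...) on one line, values as JSON. jog_arm: Moves the arm, as the interface text tells. Shifts and turns lie within -1 to 1; 1 stands for 0.02 m of shift or 45 degrees of turn. Its arguments: {"type":"object","properties":{"plan":{"type":"array"},"grip_force":{"type":"number"}},"required":["plan"]}

```bash
ls; mkdir -p pics
cat > h.py <<'E'
import numpy as np, cv2
from station import ctrl
def cam(n):
    i=ctrl.camera_info(n); R=cv2.Rodrigues(np.array(i["rvec"],float))[0]
    return np.array(i["camera_matrix"],float),R,np.array(i["tvec"],float).ravel()
def ray(n,uv,z):
    K,R,t=cam(n); c=-R.T@t; d=R.T@np.linalg.inv(K)@np.array([uv[0],uv[1],1.]); return c+d*(z-c[2])/d[2]
def cloud(n,D):
    K,R,t=cam(n); v,u=np.mgrid[:D.shape[0],:D.shape[1]]
    P=np.stack([(u-K[0,2])/K[0,0]*D,(v-K[1,2])/K[1,1]*D,D],-1)
    W=(P-t)@R; W[D<=0]=np.nan; return W
E
python3 - <<'E'
from h import *
for n in("top","scene"):
    I,D=ctrl.get_image(n); np.savez(f"{n}0.npz",I=I,D=D); 
    cv2.imwrite(f"pics/{n}0.png",I[...,::-1])
    K,R,t=cam(n); print(n,(-R.T@t).round(3),R[2].round(2),K[0,0])
print(ctrl.get_obs())
E
```

```text
pics
top [ 0.351 -0.271  0.983] [ 0.09  0.   -1.  ] 391.8411969170715
scene [-0.334  0.18   0.878] [ 0.64 -0.39 -0.67] 409.50819018935505
{'t': 0.1, 'q': array([-1.38003315e+00,  5.32685754e-02,  1.61415844e+00,  2.75598715e-05,
        1.47602255e+00, -1.19013526e-01]), 'dq': array([ 0.00018719, -0.00152028, -0.00281527,  0.00027927, -0.00072888,
        0.00017031]), 'effort': array([ 1.10144778e-03, -3.94903135e+01, -3.71362209e+01, -7.81848416e-05,
        3.88984787e-03, -1.91357351e-06]), 'tool_pos': array([ 0.19041972, -0.59468814,  0.23019873]), 'tool_rot': array([-3.10215005e+00, -4.84362319e-01,  6.15171390e-05]), 'contact_force': array([-0.30401272, -0.73540171, -0.3028948 ]), 'wrist_torque': array([ 0.00987938, -0.01613876,  0.02629284]), 'grip_force': 0.0, 'opening': 0.08559287550987861}
```

View pics/top0.png

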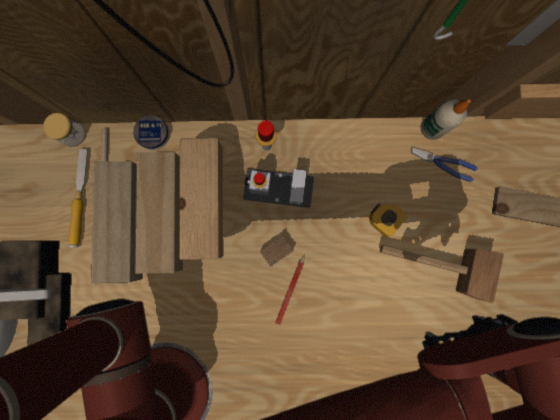

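View pics/scene0.png

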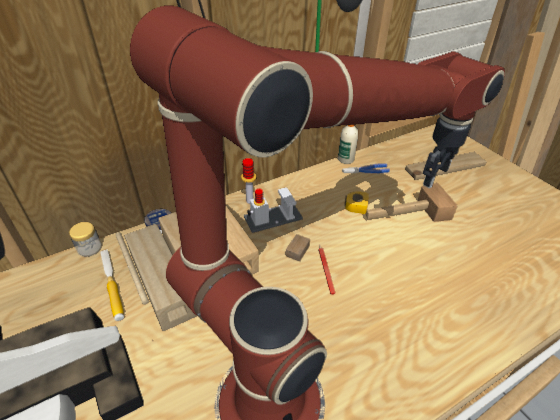

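The top view shows the stand at about (279,187), with the rod's red head at (260,179) on its left (+y) end and the ledge at (298,186). The spacer is at (278,248), pencil (290,290), tape (386,218) and wax tin (150,132).

Rod candidates: the small red head in the guide block at (260,179), and a taller free-standing one at (266,130), which is the look-alike. Spacer candidates: the offcut at (278,248), the boards at (110–200,210) and the mallet head at (481,275). I choose the rod at (260,179) and the block at (278,248), and check both in a close crop.

Run:
```python
from h import *
z=np.load("top0.npz");I,D=z["I"],z["D"];W=cloud("top",D)
cv2.imwrite("pics/crop.png",cv2.resize(I[110:280,225:345],None,fx=5,fy=3.5*5/3.5,interpolation=cv2.INTER_CUBIC)[:, :, ::-1][:850][::1] if 0 else cv2.resize(I[112:272,225:345],(600*3//4*1,600),interpolation=cv2.INTER_CUBIC)[...,::-1])
v,u=np.mgrid[:420,:560]
def rect(m,name):
    m=m.astype(np.uint8); n,l,s,c=cv2.connectedComponentsWithStats(m)
    k=1+np.argmax(s[1:,4]); mm=l==k
    P=W[mm]; r=cv2.minAreaRect((P[:,:2]*1000).astype(np.float32)); print(name,mm.sum(),"px",c[k].round(1),"mean",P.mean(0).round(4),"zmed",np.median(P[:,2]).round(4),"rect",np.round(r[0],1),np.round(r[1],1),round(r[2],1))
box=lambda a,b,c,d:(u>a)&(u<b)&(v>c)&(v<d)
Z=W[...,2]
rect(box(255,300,225,272)&(Z>.02)&(Z<.04),"spacer")
rect(box(285,312,160,212)&(Z>.072)&(Z<.09),"ledge")
rect(box(240,280,165,205)&(Z>.072)&(Z<.083),"guide")
rect(box(240,280,165,205)&(Z>.115),"head")
rect(box(235,320,160,215)&(Z>.005)&(Z<.02),"base")
rect(box(250,285,112,160)&(Z>.1),"lookalike")
rect(box(265,310,250,330)&(I[...,0]>1.8*I[...,1].astype(float))&(Z<.03),"pencil")
rect(box(365,410,195,245)&(Z>.02),"tape")
z=np.load("scene0.npz");I,D=z["I"],z["D"];W=cloud("scene",D);Z=W[...,2]
print("scene")
rect(box(280,315,230,265)&(Z>.024)&(Z<.036),"spacer")
rect(box(270,305,180,215)&(Z>.074)&(Z<.086),"ledge")
rect(box(240,275,185,215)&(Z>.1)&(I[...,0]>2*I[...,1].astype(float)),"head")
```

```text
spacer 541 px [276.7 250.2] mean [ 0.3373 -0.2783  0.0309] zmed 0.0309 rect [ 337.4 -278.4] [44.8 69.9] 33.5
ledge 423 px [297.8 185.4] mean [ 0.4869 -0.3295  0.0808] zmed 0.0808 rect [ 487.4 -329.7] [30.1 76. ] 81.8
guide 183 px [259.7 181.4] mean [ 0.4979 -0.2412  0.0803] zmed 0.0807 rect [ 500.1 -240.6] [43.9 44. ] 82.0
head 97 px [258.9 177.5] mean [ 0.4993 -0.2409  0.125 ] zmed 0.1256 rect [ 499.7 -240.5] [23.  21.9] 66.1
base 1311 px [279.5 189. ] mean [ 0.489  -0.2881  0.0109] zmed 0.0109 rect [ 493.9 -285.2] [170.   80.5] 81.7
lookalike 412 px [265.7 133. ] mean [ 0.5952 -0.2578  0.1397] zmed 0.1538 rect [ 597.5 -257.7] [45.8 40.1] 88.9
pencil 300 px [289.  292.8] mean [ 0.2329 -0.3067  0.0094] zmed 0.0094 rect [ 233.2 -307. ] [ 11.9 158. ] 67.1
tape 815 px [387.9 217.8] mean [ 0.4108 -0.549   0.0349] zmed 0.0354 rect [ 415.6 -549.9] [73.2 75.4] 48.7
scene
spacer 315 px [297.8 244.6] mean [ 0.3323 -0.2738  0.0303] zmed 0.0305 rect [ 334.4 -275.8] [45.7 76.2] 33.6
ledge 183 px [286.7 196. ] mean [ 0.4824 -0.3249  0.0804] zmed 0.0807 rect [ 484.9 -326.5] [31.  78.2] 81.4
head 82 px [258.5 193.8] mean [ 0.4928 -0.2347  0.1177] zmed 0.12 rect [ 496.5 -236.2] [24.2 21.2] 16.7
```

View pics/crop.png

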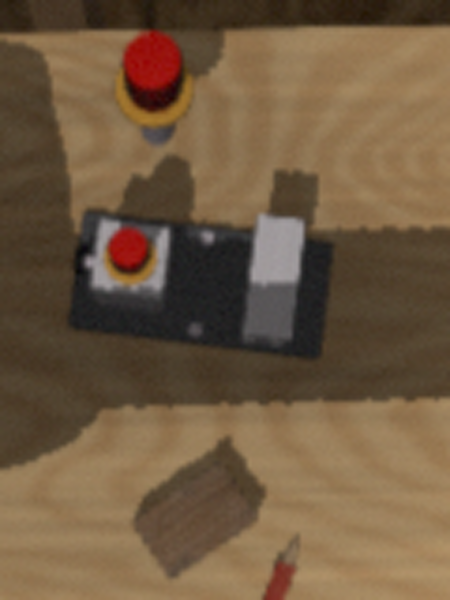

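The crop shows the small red-headed rod seated in the guide block, the larger one free-standing behind it, and the brown offcut in front; measured sizes match the description (44.8x69.9 mm, 30.1x76 mm, 44x44 mm).

```bash
cat >> h.py <<'E'
def togo(p,yaw):
    "shift in tool axes (units), turn about tool z (units) to world point p with tool y at yaw deg"
    o=ctrl.get_obs(); R=cv2.Rodrigues(o["tool_rot"])[0]; s=R.T@(np.array(p)-o["tool_pos"])/.02
    y=np.degrees(np.arctan2(R[1,1],R[0,1])); d=(yaw-y+90)%180-90
    print("t",o["t"],"pos",o["tool_pos"].round(4),"tilt",R[:,2].round(3),"yaw",y.round(2),"shift",s.round(2),"turn",round(-d/45,3),"F",o["contact_force"].round(1),"op",round(o["opening"],4),"q6",o["q"][5].round(2))
E
python3 - <<'E'
from h import *
togo((.336,-.277,.08),33.5)
E
```

```text
t 0.1 pos [ 0.1904 -0.5947  0.2302] tilt [-0.     0.002 -1.   ] yaw -72.25 shift [ 11.77 -12.9    7.54] turn 1.65 F [-0.3 -0.7 -0.3] op 0.0856 q6 -0.12
```

Emit:
jog_arm(plan=[[0.84,-0.92,0,0,0,0,1],[0.84,-0.92,0,0,0,0,1],[0.84,-0.92,0,0,0,0,1],[0.84,-0.92,0,0,0,0,1],[0.84,-0.92,0,0,0,0,1],[0.84,-0.92,0,0,0,0,1],[0.84,-0.92,0,0,0,0,1],[0.84,-0.92,0,0,0,0,1]])

```text
t: 0.9
tool_pos: [0.2738, -0.4128, 0.2307]
tool_rot: [-3.103, -0.484, 0.0]
contact_force: [0.6, 0.3, 0.5]
opening: 0.0855
grip_force: 0.0
```

Emit:
jog_arm(plan=[[0.84,-0.92,0,0,0,0,1],[0.84,-0.92,0,0,0,0,1],[0.84,-0.92,0,0,0,0,1],[0.84,-0.92,0,0,0,0,1],[0.84,-0.92,0,0,0,0,1],[0.84,-0.92,0,0,0,0,1],[0,0,0.5,0,0,0.18,1],[0,0,0.5,0,0,0.18,1]])

```text
t: 1.7
tool_pos: [0.3363, -0.2775, 0.211]
tool_rot: [3.141, 0.036, 0.001]
contact_force: [0.1, -0.3, -0.1]
opening: 0.0856
grip_force: 0.0
```

Emit:
jog_arm(plan=[[0,0,0.7,0,0,0.18,1],[0,0,0.7,0,0,0.18,1],[0,0,0.7,0,0,0.18,1],[0,0,0.7,0,0,0.18,1],[0,0,0.7,0,0,0.18,1],[0,0,0.7,0,0,0.18,1],[0,0,0.7,0,0,0.18,1],[0,0,0,0,0,0,1]])

```text
t: 2.5
tool_pos: [0.3346, -0.2766, 0.1107]
tool_rot: [-2.783, 1.453, 0.008]
contact_force: [-0.2, -0.3, -0.2]
opening: 0.0855
grip_force: 0.0
```

Run:
```python
from h import *
togo((.336,-.277,.001),33.5)
```

```text
t 2.5 pos [ 0.3346 -0.2766  0.1107] tilt [-0.003  0.004 -1.   ] yaw -145.14 shift [ 0.08 -0.05  5.48] turn 0.03 F [-0.2 -0.3 -0.2] op 0.0855 q6 1.67
```

Emit:
jog_arm(plan=[[0.08,-0.05,0.9,0,0,0.03,1],[0,0,0.9,0,0,0,1],[0,0,0.9,0,0,0,1],[0,0,0.9,0,0,0,1],[0,0,0.8,0,0,0,1],[0,0,0.5,0,0,0,1],[0,0,0.4,0,0,0,1],[0,0,0.1,0,0,0,1]])

```text
t: 3.3
tool_pos: [0.3376, -0.2787, 0.0049]
tool_rot: [-2.768, 1.485, 0.001]
contact_force: [0.5, 0.1, -0.2]
opening: 0.0854
grip_force: 0.0
```

Emit:
jog_arm(grip_force=25, plan=[[0,0,0,0,0,0,0.5],[0,0,0,0,0,0,0.2],[0,0,0,0,0,0,-0.1],[0,0,0,0,0,0,-0.4],[0,0,0,0,0,0,-0.4],[0,0,0,0,0,0,-0.4],[0,0,0,0,0,0,-0.4],[0,0,0,0,0,0,-0.4]])

```text
t: 4.1
tool_pos: [0.3383, -0.2795, 0.0061]
tool_rot: [2.767, -1.487, 0.002]
contact_force: [-0.6, 1.7, 5.9]
opening: 0.0447
grip_force: 26.7
```

Emit:
jog_arm(plan=[[0,0,-0.5,0,0,0,-0.4],[0,0,-1,0,0,0,-0.4],[0,0,-1,0,0,0,-0.4],[0,0,-1,0,0,0,-0.4],[0,0,-1,0,0,0,-0.4],[0,0,-1,0,0,0,-0.4],[0,0,-1,0,0,0,-0.4],[0,0,0,0,0,0,-0.4]])

```text
t: 4.9
tool_pos: [0.3389, -0.2802, 0.1384]
tool_rot: [2.766, -1.486, 0.009]
contact_force: [0.1, 0.0, -0.0]
opening: 0.0443
grip_force: 26.1
```

Run:
```python
from h import *
togo((.486,-.328,.2),81.8)
for n in("top","scene"):
    I,D=ctrl.get_image(n); np.savez(f"{n}1.npz",I=I,D=D)
cv2.imwrite("pics/lift.png",np.hstack([cv2.resize(np.load("top1.npz")["I"][200:300,225:325],(400,400)),cv2.resize(I[150:290,230:370],(400,400))])[...,::-1])
```

```text
t 4.9 pos [ 0.3389 -0.2802  0.1384] tilt [ 0.004 -0.004 -1.   ] yaw -146.5 shift [ 6.07 -4.82 -3.04] turn -1.073 F [ 0.1  0.  -0. ] op 0.0443 q6 1.7
```

View pics/lift.png

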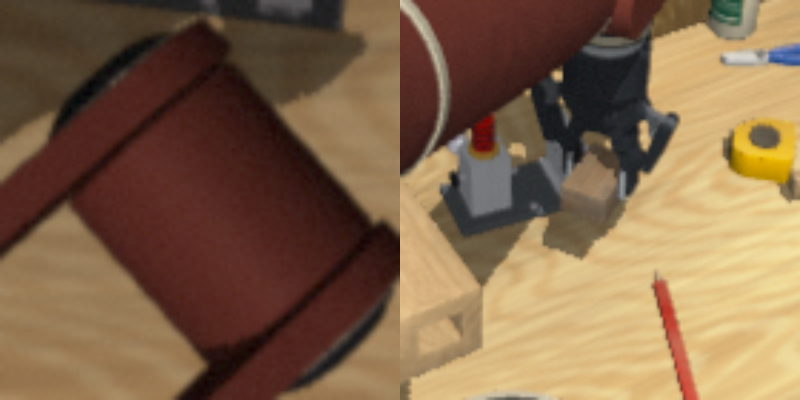

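The lift crop shows the block level between the fingers (right half, about (592,185)); the arm hides it in the top view. I go over the ledge next.

Emit:
jog_arm(plan=[[0,0,-1,0,0,0,-0.4],[0,0,-1,0,0,0,-0.4],[0,0,-1,0,0,0,-0.4],[0.8,-0.65,0,0,0,0,-0.4],[0.8,-0.65,0,0,0,0,-0.4],[0.8,-0.65,0,0,0,0,-0.4],[0.8,-0.65,0,0,0,0,-0.4],[0.8,-0.65,0,0,0,0,-0.4]])

```text
t: 5.8
tool_pos: [0.436, -0.3092, 0.1927]
tool_rot: [-2.766, 1.486, 0.006]
contact_force: [-0.1, -0.4, 0.4]
opening: 0.0447
grip_force: 26.1
```

Emit:
jog_arm(plan=[[0.8,-0.6,0,0,0,0,-0.4],[0.8,-0.6,0,0,0,0,-0.4],[0,0,0,0,0,-0.18,-0.4],[0,0,0,0,0,-0.18,-0.4],[0,0,0,0,0,-0.18,-0.4],[0,0,0,0,0,-0.18,-0.4],[0,0,0,0,0,-0.18,-0.4],[0,0,0,0,0,-0.18,-0.4]])

```text
t: 6.6
tool_pos: [0.4728, -0.3224, 0.1926]
tool_rot: [-3.132, 0.207, 0.005]
contact_force: [0.8, 0.8, -0.6]
opening: 0.0445
grip_force: 26.0
```

Emit:
jog_arm(plan=[[0,0,0,0,0,0,-0.4],[0,0,0,0,0,0,-0.4]])

```text
t: 6.8
tool_pos: [0.4732, -0.3227, 0.1937]
tool_rot: [-3.132, 0.221, 0.003]
contact_force: [-0.2, 0.5, 0.0]
opening: 0.0447
grip_force: 26.0
```

Run:
```python
from h import *
togo((.4865,-.3288,.12),81.8)
```

```text
t 6.8 pos [ 0.4732 -0.3227  0.1937] tilt [-0.002  0.002 -1.   ] yaw -98.07 shift [0.71 0.21 3.68] turn 0.003 F [-0.2  0.5  0. ] op 0.0447 q6 0.98
```

Emit:
jog_arm(plan=[[0.71,0.21,0,0,0,0,-0.4],[0,0,1,0,0,0,-0.4],[0,0,1,0,0,0,-0.4],[0,0,1,0,0,0,-0.4],[0,0,0.7,0,0,0,-0.4],[0,0,0,0,0,0,-0.4],[0,0,0,0,0,0,-0.4]])

```text
t: 7.5
tool_pos: [0.4873, -0.3293, 0.1213]
tool_rot: [-3.134, 0.218, 0.0]
contact_force: [0.7, -0.3, -0.1]
opening: 0.0446
grip_force: 26.0
```

Run:
```python
from h import *
togo((.4865,-.3288,.088),81.8)
I,D=ctrl.get_image("scene");J,_=ctrl.get_image("top"); np.savez("scene2.npz",I=I,D=D)
cv2.imwrite("pics/over.png",np.hstack([cv2.resize(J[150:230,240:320],(400,400)),cv2.resize(I[140:240,230:330],(400,400))])[...,::-1])
```

```text
t 7.5 pos [ 0.4873 -0.3293  0.1213] tilt [-0.  0. -1.] yaw -97.94 shift [-0.04 -0.02  1.67] turn 0.006 F [ 0.7 -0.3 -0.1] op 0.0446 q6 0.99
```

View pics/over.png

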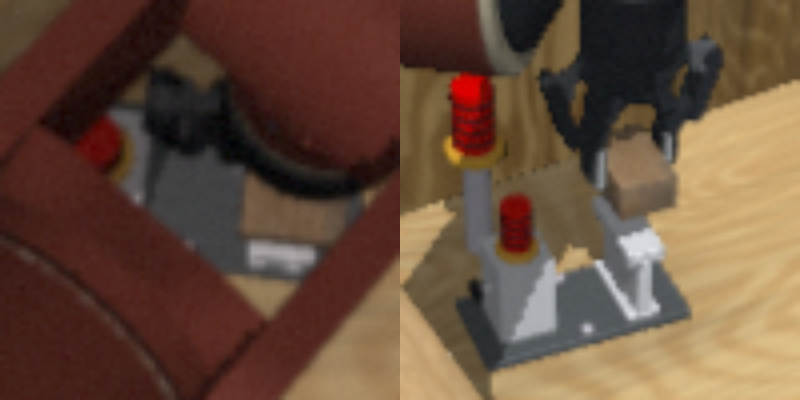

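The block sits level over the ledge (right half, about (642,180), ledge at (640,243)), and the rod is still down. I check its offset by depth.

Run:
```python
from h import *
z=np.load("scene2.npz");I,D=z["I"].astype(float),z["D"];W=cloud("scene",D)
v,u=np.mgrid[:420,:560]
a=np.radians(-8.2);ex=np.array([np.cos(a),np.sin(a)]);ey=np.array([-ex[1],ex[0]])
L=np.array([.4849,-.3265]) # ledge centre as scene camera sees it
m=(u>270)&(u<305)&(v>170)&(v<198)&(W[...,2]>.108)&(W[...,2]<.16)&(I[...,0]>I[...,2]*1.25)
P=W[m]; q=np.c_[(P[:,:2]-L)@ex,(P[:,:2]-L)@ey,P[:,2]]
print(m.sum(),np.percentile(q,[1,5,50,95,99],axis=0).round(4))
```

```text
334 [[-0.0381 -0.0363  0.1171]
 [-0.0361 -0.0218  0.1206]
 [-0.0211 -0.0008  0.145 ]
 [ 0.0236  0.0214  0.148 ]
 [ 0.0323  0.0225  0.1494]]
```

Emit:
jog_arm(plan=[[0,0,0.6,0,0,0,-0.4],[0,0,0.5,0,0,0,-0.4],[0,0,0.3,0,0,0,-0.4],[0,0,0.2,0,0,0,-0.4],[0,0,0.1,0,0,0,-0.4],[0,0,0,0,0,0,-0.4]])

```text
t: 8.2
tool_pos: [0.4872, -0.3292, 0.0869]
tool_rot: [-3.134, 0.216, 0.001]
contact_force: [-0.6, -0.3, -1.1]
opening: 0.0444
grip_force: 26.0
```

Emit:
jog_arm(plan=[[0,0,0.05,0,0,0,-0.4],[0,0,0,0,0,0,-0.4]])

```text
t: 8.4
tool_pos: [0.4874, -0.3295, 0.0866]
tool_rot: [3.134, -0.216, 0.001]
contact_force: [0.3, -0.1, -1.1]
opening: 0.0446
grip_force: 26.0
```

Emit:
jog_arm(plan=[[0,0,0.05,0,0,0,-0.4],[0,0,0.05,0,0,0,-0.4],[0,0,0,0,0,0,-0.4]])

```text
t: 8.7
tool_pos: [0.4878, -0.3297, 0.0862]
tool_rot: [3.133, -0.216, 0.001]
contact_force: [-2.9, 1.4, 6.7]
opening: 0.0446
grip_force: 26.9
```

Emit:
jog_arm(plan=[[0,0,0,0,0,0,0.1],[0,0,0,0,0,0,0.2],[0,0,0,0,0,0,0.3],[0,0,0,0,0,0,0.4],[0,0,0,0,0,0,0.5],[0,0,0,0,0,0,0.5],[0,0,0,0,0,0,0.5],[0,0,0,0,0,0,0.5]])

```text
t: 9.5
tool_pos: [0.4873, -0.3293, 0.0843]
tool_rot: [-3.134, 0.216, 0.0]
contact_force: [0.1, 0.4, 0.8]
opening: 0.0641
grip_force: 0.0
```

Emit:
jog_arm(plan=[[0,0,-0.3,0,0,0,0.5],[0,0,-0.6,0,0,0,0.5],[0,0,-1,0,0,0,0.5],[0,0,-1,0,0,0,0.5],[0,0,-1,0,0,0,0.5],[0,0,-1,0,0,0,0.5],[0,0,-1,0,0,0,0.5],[0,0,0,0,0,0,0.5]])

```text
t: 10.3
tool_pos: [0.4891, -0.3308, 0.2075]
tool_rot: [3.129, -0.216, 0.01]
contact_force: [-0.1, 0.3, 0.2]
opening: 0.0639
grip_force: 0.0
```

Run:
```python
from h import *
togo((.499,-.2405,.19),81.8)
I,D=ctrl.get_image("scene");J,E=ctrl.get_image("top")
v,u=np.mgrid[:420,:560]
W=cloud("scene",D);I2=I.astype(float)
a=np.radians(-8.2);ex=np.array([np.cos(a),np.sin(a)]);ey=np.array([-ex[1],ex[0]])
L=np.array([.4849,-.3265])
m=(u>265)&(u<315)&(v>170)&(v<215)&(W[...,2]>.104)&(W[...,2]<.118)&(I2[...,0]>I2[...,2]*1.2)
P=W[m];print(m.sum(),cv2.minAreaRect((P[:,:2]*1000).astype(np.float32)),np.median(P[:,2]),(P[:,:2]-L)@ex@np.ones(len(P))/len(P),((P[:,:2]-L)@ey).mean())
cv2.imwrite("pics/placed.png",np.hstack([cv2.resize(J[150:230,240:320],(400,400)),cv2.resize(I[140:240,230:330],(400,400))])[...,::-1])
```

```text
t 10.3 pos [ 0.4891 -0.3308  0.2075] tilt [ 0.006 -0.005 -1.   ] yaw -97.9 shift [-0.13 -4.55  0.85] turn 0.007 F [-0.1  0.3  0.2] op 0.0639 q6 0.99
253 ((484.59820556640625, -326.942626953125), (46.6602783203125, 74.20217895507812), 81.4896240234375) 0.11047547277344313 -0.004079198789001729 0.0001132615519016752
```

View pics/placed.png

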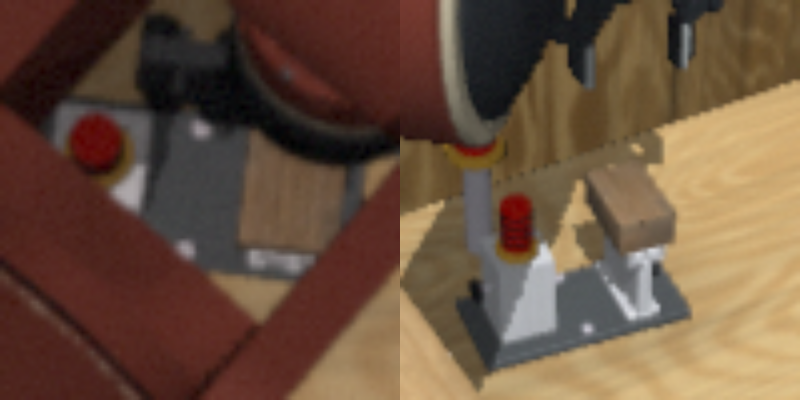

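The block lies flat and centred on the ledge (right half, about (632,205)), released, and the rod is still fully down at (516,225). I move over the rod now.

Emit:
jog_arm(plan=[[0,-0.9,0,0,0,0,0.5],[0,-0.9,0,0,0,0,0.5],[0,-0.9,0,0,0,0,0.5],[0,-0.9,0,0,0,0,0.5],[0,-0.9,0,0,0,0,0.5],[0,0,0.6,0,0,0,0.5],[0,0,0,0,0,0,0.5],[0,0,0,0,0,0,0.5]])

```text
t: 11.2
tool_pos: [0.4992, -0.2401, 0.1895]
tool_rot: [-3.134, 0.217, 0.002]
contact_force: [-0.4, 0.6, -1.0]
opening: 0.0639
grip_force: 0.0
```

Run:
```python
from h import *
togo((.4998,-.2402,.14),81.8)
```

```text
t 11.2 pos [ 0.4992 -0.2401  0.1895] tilt [-0.001  0.    -1.   ] yaw -97.9 shift [0.03 0.   2.47] turn 0.007 F [-0.4  0.6 -1. ] op 0.0639 q6 1.13
```

Emit:
jog_arm(plan=[[0.03,0,0.8,0,0,0,0.5],[0,0,0.8,0,0,0,0.5],[0,0,0.8,0,0,0,0.5],[0,0,0.8,0,0,0,0.5],[0,0,0.8,0,0,0,0.5],[0,0,0.5,0,0,0,0.5],[0,0,0.25,0,0,0,0.5],[0,0,0,0,0,0,0.5]])

```text
t: 12.0
tool_pos: [0.4999, -0.24, 0.0944]
tool_rot: [-3.133, 0.216, 0.002]
contact_force: [-0.1, 0.4, 0.2]
opening: 0.0637
grip_force: 0.0
```

Emit:
jog_arm(grip_force=20, plan=[[0,0,0,0,0,0,0.2],[0,0,0,0,0,0,0],[0,0,0,0,0,0,-0.1],[0,0,0,0,0,0,-0.2],[0,0,0,0,0,0,-0.3]])

```text
t: 12.5
tool_pos: [0.5004, -0.2403, 0.0956]
tool_rot: [3.134, -0.216, 0.001]
contact_force: [-0.4, 0.4, 0.7]
opening: 0.0298
grip_force: 0.0
```

Emit:
jog_arm(plan=[[0,0,0,0,0,0,-0.4],[0,0,0,0,0,0,-0.5],[0,0,0,0,0,0,-0.6],[0,0,0,0,0,0,-0.6],[0,0,0,0,0,0,-0.6],[0,0,0,0,0,0,-0.6]])

```text
t: 13.1
tool_pos: [0.5003, -0.2402, 0.0955]
tool_rot: [-3.134, 0.216, -0.0]
contact_force: [-0.2, 0.3, 1.9]
opening: 0.0235
grip_force: 19.8
```

Run:
```python
from h import *
togo((.4998,-.2402,.124),81.8); print(ctrl.get_obs()["wrist_torque"].round(2))
```

```text
t 13.1 pos [ 0.5003 -0.2402  0.0955] tilt [ 0. -0. -1.] yaw -97.9 shift [-0.03  0.   -1.43] turn 0.007 F [-0.2  0.3  1.9] op 0.0235 q6 1.13
[0.15 0.03 0.01]
```

Emit:
jog_arm(grip_force=40, plan=[[0,0,0,0,0,0,-0.6],[0,0,0,0,0,0,-0.6],[0,0,-0.1,0,0,0,-0.6],[0,0,-0.1,0,0,0,-0.6],[0,0,-0.1,0,0,0,-0.6],[0,0,-0.1,0,0,0,-0.6],[0,0,0,0,0,0,-0.6]])

```text
t: 13.8
tool_pos: [0.5003, -0.2403, 0.1035]
tool_rot: [3.134, -0.216, 0.0]
contact_force: [-0.9, 0.1, -1.2]
opening: 0.0228
grip_force: 39.2
```

Emit:
jog_arm(plan=[[0,0,-0.15,0,0,0,-0.6],[0,0,-0.15,0,0,0,-0.6],[0,0,-0.15,0,0,0,-0.6],[0,0,-0.15,0,0,0,-0.6],[0,0,-0.15,0,0,0,-0.6],[0,0,-0.15,0,0,0,-0.6],[0,0,-0.15,0,0,0,-0.6],[0,0,0,0,0,0,-0.6]])

```text
t: 14.6
tool_pos: [0.5006, -0.2405, 0.125]
tool_rot: [3.134, -0.216, 0.002]
contact_force: [0.1, 0.0, -2.3]
opening: 0.023
grip_force: 39.2
```

Emit:
jog_arm(plan=[[0,0,-0.05,0,0,0,-0.6],[0,0,0,0,0,0,-0.6],[0,0,0,0,0,0,-0.6]])

```text
t: 14.9
tool_pos: [0.5001, -0.2402, 0.1251]
tool_rot: [-3.134, 0.216, 0.0]
contact_force: [0.3, -0.4, -0.6]
opening: 0.023
grip_force: 39.2
```

Run:
```python
from h import *
togo((.5,-.2402,.1255),81.8)
I,D=ctrl.get_image("scene");W=cloud("scene",D);I2=I.astype(float)
v,u=np.mgrid[:420,:560];Z=W[...,2]
m=(u>245)&(u<275)&(v>170)&(v<215)&(I2[...,0]>I2[...,2]*2.2)&(I2[...,1]>I2[...,0]*.5)&(Z>.09)&(Z<.2)&(W[...,0]<.54)
print("collar",m.sum(),np.percentile(Z[m],[2,25,50,75,98]).round(4) if m.any() else "")
m=(u>265)&(u<315)&(v>170)&(v<215)&(Z>.1)&(Z<.122)&(I2[...,0]>I2[...,2]*1.2)&(W[...,1]<-.29)
print("block top",np.median(Z[m]))
cv2.imwrite("pics/end.png",cv2.resize(I[140:240,230:330],(600,600))[...,::-1])
```

```text
t 14.9 pos [ 0.5001 -0.2402  0.1251] tilt [-0.  0. -1.] yaw -97.9 shift [-0.01  0.   -0.02] turn 0.007 F [ 0.3 -0.4 -0.6] op 0.023 q6 1.13
collar 38 [0.11   0.1129 0.1146 0.1162 0.1336]
block top 0.11043659919034196
```

View pics/end.png

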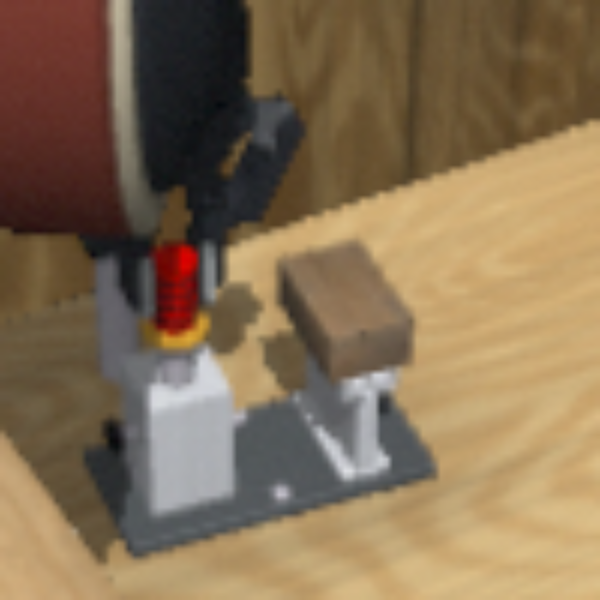

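The rod is held upright, with its collar (178,335) spanning z 0.110–0.116; the block top is at 0.110, so the underside is level with it. The block (345,305) is untouched on the ledge.

```bash
python3 -c "
from station import ctrl
print(ctrl.finish_job())"
```

```text
the job is handed in; nothing more can be done
None
```

The job is handed in (no verdict came back): the block lies flat and centred on the ledge, and the rod is held upright in its bore, raised about 30 mm so its collar underside is level with the block top to within about 1 mm.

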